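# Index the stop of a weld jig and load a tube

## Robot

A 6-joint arm with a two-finger parallel gripper is mounted at the origin on the work surface. World frame = base frame: x ahead of the robot, y to its left, z up, the work surface at z = 0. Lengths are in m, angles in rad, forces in N, time in s.
With the tool pointing down it reaches from about 0.25 to 0.725 m from the base axis. Payload 4 kg.
Tool frame: the origin (TCP) lies on the centre line of the jaws, within the pads' length; the fingertips stand 22 mm ahead of it and the grasp point (between the pads) lies 3 mm ahead of it; z points along the fingers, y is the line along which they close (so a half turn about z gives the same grasp; the last joint's range is limited). The gripper opens to 85 mm and grips with 20 to 120 N. Pads are 22 mm wide; open, the fingers measure 114 mm over their backs; the gripper's body (76 mm by 85 mm) begins 54 mm behind the grasp point. The pads swing forward as they close: fully open they stand 13 mm farther back than shut.
Start: joints at [1.322, 0.241, 0.005, 1.335, 0, 1.571], TCP at [0.123, 0.485, 0.253] pointing down, gripper open.
Joint ranges: [-2.72, 2.72], [-1.05, 1.87], [-1.09, 1.28], [-1.99, 2.15], [-1.42, 1.44], [-3.14, 3.14]. Speed limits (rad/s): [2.79, 2.79, 3.14, 3.14, 3.14, 3.14].

## Interface

Orientations are given as a unit quaternion [x, y, z, w].
In Python, from workcell import bot gives the robot as it stands.
- The arm moves only by the shell command python3 -m inch 'ROWS'. ROWS is JSON, one flat list of numbers, 7 for each row, row after row: the shift along the world's x, y, z in mm, then the turn, a rotation vector about the world's x, y, z in rad, then the opening in per cent of the stroke, from 0 (shut) to 100 (fully open). A call has 1 to 8 rows; each row is the pose to reach, as a shift and turn from the pose commanded when the call began; what a row does not reach only later rows make up. A row lasts 1/12 s, in which the tool goes at most 41.7 mm and 7.16 degrees, less where a joint would pass 70% of its speed; a pose out of reach is approached as far as the arm can. A call with a gripper value outside its range is refused whole. The fingers move at their own pace and stop on an object; the grip force is fixed at half the most. Time passes only in rows, so rows that repeat a pose let the fingers close. It gives the time, the measured TCP pose, the force, the opening and the grip force at its end, in the units of the state.
- bot.get_obs(): the state, without advancing time (a new reading comes with each control period).
- bot.camera(name): name is "side" or "top"; returns the picture (384x512x3 uint8, blue, green, red); there is no depth.
- bot.camera_info(name): a dict with "intrinsics" (3x3 intrinsics, pixels), "distortion" ([k1, k2, p1, p2, k3] as OpenCV has them; the pictures are not rectified), "camera_from_world" (4x4, takes a point from world to camera coordinates). Camera axes: x right, y down, z forward; pixel columns grow to the right and rows downward; lengths in m; the calibration is good to about 2 mm. A picture is of the moment at which its call begins. camera_info takes no time and is no camera call.
- bot.job_done(): hands the job in; it is judged then, once.
Trained networks look in the newest picture that a camera, given by its name, has taken for a name from the list of things; names that differ only in an ending like _2 or _b are one class to them, and where a whole thing is asked for, a point or a joint stands for the part that bears it (a point fixed in the world has none). Each returns a list of dicts, best first, with "confidence" (0 to 1); they miss things now and then, are a little off and sometimes report something else, mostly with a low value. They report only what shows in the picture. A call takes as long as a camera call. They do not tell look-alikes from the thing itself.
- bot.silhouettes(camera, target): "mask" (384x512 bool, what is visible of it) and "uv" ([column, row] in pixels, amid what is visible of it).
- bot.spot_point(camera, target): "uv" ([column, row] in pixels: a listed point, or the origin of a listed thing).
The state is a dict: "clock": time; "joint_pos": joint angles; "joint_vel": joint speeds; "tau": joint torques, N m; "eef_pos": TCP position; "tool_rot": TCP orientation; "ft_force": force on the tool from outside, world axes, zero at the start; "ft_torque": the same for the moment, N m; "grip_width": finger opening in m; "grasp_force": force on a finger pad.
Only numpy, scipy, OpenCV 4.12 (cv2) and the standard library are available. Lean on these libraries where they do the work, as an engineer would, in place of code of your own. Each camera call takes 0.05 s, during which the arm holds its last target. There are 200 camera calls.

## Task

On the weld jig, pull up the knob of the spring index plunger, slide the stop along its bar to the hole straight across from the tall upright setting pin, and let the plunger drop fully home there. Then lay (do not drop) the square tube flat in the jig's channel, on the side that the stop's flat face looks to, with its end touching that face, and let go of everything. Leave the angle iron, the spirit level, the locking pliers and the magnet square where they are.

Things in the scene. Friction and masses are not known exactly. Their poses are not given: they have to be found in the camera images.
- jig: The weld jig, bolted down: a steel plate 205 x 350 x 12 mm. Origin on the table; z up; y runs along bar and channel; x across them (away from the robot at yaw 0). The plate spans x -105 to +100, y -215 to +135 mm. A setting row of four places lies at x = +85, y = -80, -40, +40, +80 mm.
- channel_mid (a point): Middle of the channel's floor, on its centre line; axes as the jig's, in whose frame it lies at x -65, y -62.5, z 18 mm. The channel is 285 mm long along y, open at both ends, with straight side lips that stand 6 mm above the floor, 36 mm apart inside and 50 mm outside: fingers that hold the tube by its sides must stay more than 6 mm above its underside.
- bar_mid (a point): Middle of the top of the steel index bar, over its middle hole; axes as the jig's, in whose frame it lies at x +35, y 0, z 36 mm. The bar is 50 mm wide and 250 mm long along y, with five round 13 mm holes at y = -80, -40, 0, +40, +80 mm (the stop covers some of them).
- stop (a joint): Sliding stop: a grey block 70 (x) x 56 (y) mm on the bar, its top 65 mm above the table, with a steel arm over the channel. Value in m along the jig's +y, 0 at the middle hole, where it starts locked; travel -0.094 to +0.094. About 2 N of friction once the plunger is lifted; about 1.5 mm of play when locked.
- plunger (a joint): Lift of the index plunger in the stop, in m, upwards: 0 = fully home in a hole, 0.012 = its round tip rides on the bar's top, 0.018 = end of travel. A spring pulls it down with about 6 N at home and 10 N fully up; let go between holes, it rides on the bar and drops when slid over one.
- knob_center (a point): Centre of the plunger's black round knob, over the pin's axis: 29 mm diameter with a 33 mm rim (top 6 mm), 32 mm high; this point is 15 mm above its underside, 17 mm below its top, and 93 mm above the table when home. Under it 6 mm of brass collar, then the block's top (28 mm below this point when home). Moves with stop and plunger; axes as the jig's.
- stop_face (a point): Point on the flat face of the stop's arm, on the channel's centre line at the height of a seated tube's centre (33 mm above the table). The face looks to the jig's -y and the tube goes on that side; the arm is 12 mm thick, from 31 to 63 mm above the table. Lies 100 mm to -x and 20 mm to -y of the knob's axis. Axes as the jig's.
- set_pin_top (a point): Top of the setting pin: plain steel, 12 mm in diameter, standing 40 mm above the jig plate in the setting row; the row's other three places hold low plugs 3 mm high. The wanted hole has the same y in the jig's frame as this pin: -80, -40, +40 or +80 mm. Axes as the jig's.
- tube_center (a point): Centre of the loose square steel tube, 30 x 30 mm and 120 mm long, open at both ends, about 0.3 kg. Its x axis is its length (either end may lead). It starts lying flat on the table, this point 15 mm up, to the left or right of the jig.
- angle_iron: Bystander: loose steel angle iron 120 mm long (along its x), legs 40 mm; origin at its underside. On the other side of the jig from the tube.
- level: Bystander: small yellow spirit level 22 x 100 x 36 mm, loose, beyond the jig; origin at its underside.
- pliers: Bystander: locking pliers, about 215 mm long, lying on the table to the far right; origin at the underside, near the middle.
- magnet_square: Bystander: red triangular welding magnet, 90 mm legs, 16 mm thick, lying on the table to the far left; origin at its underside.
Not all that is in view belongs to the job. What is shaped like the part that bears tube_center but black or turquoise is not meant.

How it is judged:
By the outcome, as a careful person would: the job done as asked, in the order asked, and still so for the second after the job is handed in, with the robot touching nothing.
It also fails if it takes over 61 s, if anything falls off the work surface, if the arm or the gripper's body presses on something with over 40 N, if the wrist force passes 120 N, or if a joint passes its speed limit or range.

## Working session

There is one attempt and no reset: what is moved stays moved. The work goes in short steps, Python scripts to look and compute and a shell command to move; the robot and the scene stay as the last step left them, time stands still between calls to the robot, and variables do not carry over. Pictures are saved under pics/ and viewed, at most 10 in all, crops included, and the job is handed in when it is done.

```bash
mkdir -p pics; cat > h.py <<'E'
import numpy as np, cv2, json
from workcell import bot
def proj(cam,P):
    i=bot.camera_info(cam);T=np.array(i["camera_from_world"]);
    r,_=cv2.Rodrigues(T[:3,:3]);
    return cv2.projectPoints(np.array(P,float).reshape(-1,1,3),r,T[:3,3],np.array(i["intrinsics"]),np.array(i["distortion"]))[0].reshape(-1,2)
def ray(cam,uv):
    i=bot.camera_info(cam);T=np.array(i["camera_from_world"])
    p=cv2.undistortPoints(np.array(uv,float).reshape(-1,1,2),np.array(i["intrinsics"]),np.array(i["distortion"])).reshape(2)
    R=T[:3,:3];return -R.T@T[:3,3], R.T@np.r_[p,1]
def atz(cam,uv,z):
    o,d=ray(cam,uv);return o+d*(z-o[2])/d[2]
E
python3 - <<'E'
from h import *
for c in("top","side"):
    cv2.imwrite(f"pics/{c}0.png",bot.camera(c))
    T=np.array(bot.camera_info(c)["camera_from_world"]);print(c,-T[:3,:3].T@T[:3,3])
    for n,z in(("jig",0),("channel_mid",.018),("bar_mid",.036),("knob_center",.093),("stop_face",.033),("set_pin_top",.052),("tube_center",.015),("angle_iron",0)):
        for r in bot.spot_point(c,n)[:3]: print(c,n,np.round(r["uv"],1),round(r["confidence"],2),np.round(atz(c,r["uv"],z),4))
print(bot.get_obs())
E
```

```text
top [0.41786334 0.05275212 1.3640824 ]
top jig [245.7 182.5] 0.7 [0.5548 0.0682 0.    ]
top channel_mid [266.3 194.5] 0.86 [ 0.5086 -0.0078  0.018 ]
top channel_mid [254.8 200.1] 0.61 [0.488  0.0346 0.018 ]
top channel_mid [268.7 125.3] 0.46 [ 0.7684 -0.0179  0.018 ]
top bar_mid [246.3 173.8] 0.92 [0.583  0.0657 0.036 ]
top knob_center [242.4 171.2] 0.52 [0.5851 0.0787 0.093 ]
top stop_face [253.5 198.3] 0.56 [0.4938 0.0395 0.033 ]
top set_pin_top [245.9 172.4] 0.58 [0.5861 0.0669 0.052 ]
top tube_center [160.2 203.1] 0.82 [0.4771 0.3835 0.015 ]
top tube_center [154.2 256.1] 0.73 [0.2831 0.4026 0.015 ]
top tube_center [211.7 257.2] 0.64 [0.2799 0.1918 0.015 ]
top angle_iron [354.1 202.6] 0.98 [ 0.479  -0.3384  0.    ]
side [ 0.40569219 -0.84306875  1.0335575 ]
side jig [248.8 202.1] 0.8 [0.5483 0.0707 0.    ]
side channel_mid [238.2 218.7] 0.9 [ 0.5041 -0.0041  0.018 ]
side bar_mid [261.3 192.4] 0.81 [0.5876 0.0711 0.036 ]
side knob_center [261.5 187.7] 0.65 [0.5812 0.0371 0.093 ]
side knob_center [262.8 175.2] 0.43 [0.5947 0.087  0.093 ]
side stop_face [232.7 205.4] 0.73 [0.4944 0.0
[... 358 characters left out ...]
    ]
{'clock': 0.9, 'joint_pos': array([ 1.32198413e+00,  2.40555367e-01,  5.02439586e-03,  1.33520593e+00,
       -1.80689284e-05,  1.57082818e+00]), 'joint_vel': array([ 0.00073169,  0.00033395,  0.00067996,  0.0011421 , -0.00043647,
        0.00058755]), 'tau': array([-2.06456548e-04, -3.72194731e+01,  2.52694881e+01,  8.92392254e-04,
       -8.89226749e-05,  6.26398133e-06]), 'eef_pos': array([0.12313338, 0.4846094 , 0.25333811]), 'tool_rot': array([1.24101247e-01, 9.92269560e-01, 2.83632946e-05, 1.26512376e-05]), 'ft_force': array([-0.33803911, -0.67587584,  0.41686212]), 'ft_torque': array([ 0.01135425,  0.01885306, -0.01280192]), 'grasp_force': 0.0, 'grip_width': 0.08553215606589586}
```

View pics/top0.png

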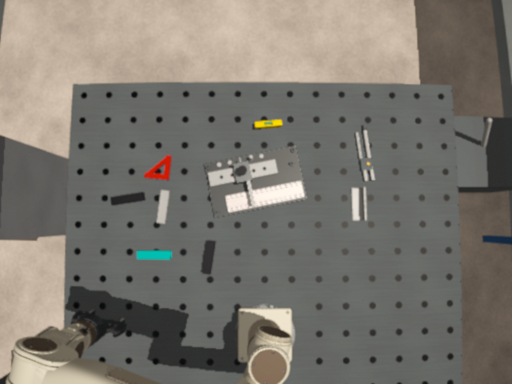

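View pics/side0.png

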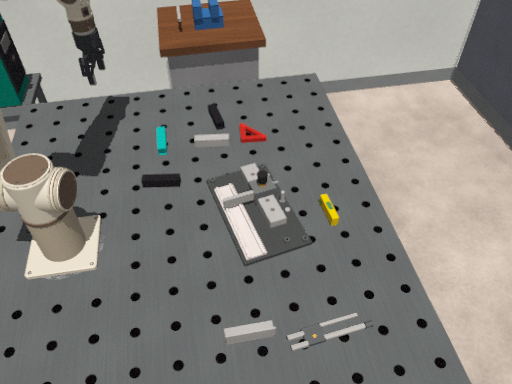

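Seen: the jig is at top (255,182), with its knob at (241,171). The possible tubes in the top view are grey (162,207), black (128,198), black (208,257) and turquoise (154,256). The angle iron is at (359,203), on the right. I choose the grey one at (162,207) and will check it in a crop.

```bash
python3 - <<'E'
from h import *
t=cv2.imread("pics/top0.png");s=cv2.imread("pics/side0.png")
a=cv2.resize(t[140:225,145:312],None,fx=4,fy=4,interpolation=cv2.INTER_CUBIC)
b=cv2.resize(s[125:265,188:315],None,fx=4,fy=4,interpolation=cv2.INTER_CUBIC)
cv2.imwrite("pics/tc.png",a);cv2.imwrite("pics/sc.png",b)
for c in("top","side"):
    m=[r for r in bot.silhouettes(c,"tube_center")]
    for r in m[:3]:
        k=r["mask"].astype(np.uint8);print(c,np.round(r["uv"],1),r["confidence"],cv2.minAreaRect(cv2.findNonZero(k)))
E
```

```text
top [210.4 258. ] 0.8 ((208.06234741210938, 257.0843505859375), (9.04876708984375, 32.98102951049805), 8.53076457977295)
top [131.8 197.1] 0.79 ((126.88256072998047, 198.66778564453125), (9.152694702148438, 33.714351654052734), 79.99201965332031)
top [151.8 255.1] 0.74 ((154.5, 254.0), (8.0, 35.0), 90.0)
side [161.2 182.2] 0.85 ((160.0, 179.5), (38.0, 13.0), 0.0)
side [217.4 116. ] 0.71 ((215.0000457763672, 115.00000762939453), (26.832815170288086, 9.838698387145996), 63.43495178222656)
side [157.4 140.4] 0.69 ((160.7721405029297, 139.5818634033203), (29.068803787231445, 9.578736305236816), 86.18592071533203)
```

View pics/tc.png

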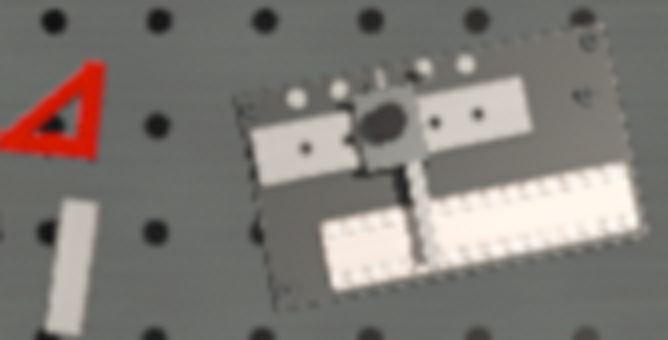

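View pics/sc.png

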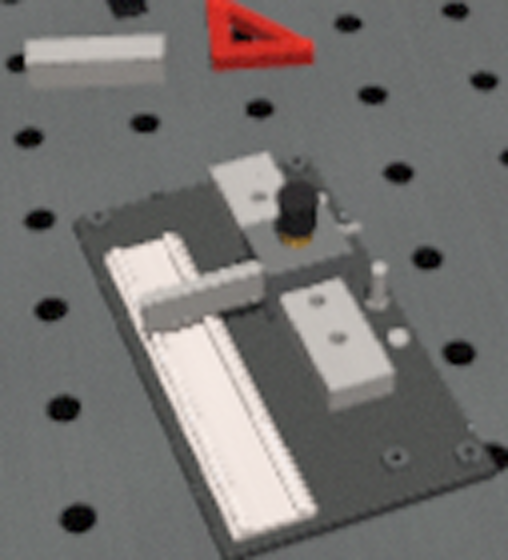

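The crop confirms a grey, square tube at top (162,207). The pin appears tall in the side view at (282,196), beside the bar hole on the -y side. Next I fit the jig and tube poses and check the pin against that fit.

```bash
cat >> h.py <<'E'
def J(p,P):
    c,s=np.cos(p[2]),np.sin(p[2]);P=np.array(P,float).reshape(-1,3)
    return np.c_[p[0]+c*P[:,0]-s*P[:,1],p[1]+s*P[:,0]+c*P[:,1],P[:,2]]
E
python3 - <<'E'
from h import *
from scipy.optimize import least_squares
ft=lambda a:np.array(a)/4+[145-.375,140-.375]
fs=lambda a:np.array(a)/4+[188-.375,125-.375]
c=[(.1,.135,.012),(.1,-.215,.012),(-.105,-.215,.012),(-.105,.135,.012)]
h=[(.035,y,.036) for y in(.08,-.04,-.08)]
T=c+h; tu=ft([(235,98),(605,25),(645,232),(280,308),(306,148),(435,122),(478,113)])
S=[c[3],c[2],c[1]]+h; su=fs([(75,222),(228,556),(495,470),(259,196),(317,300),(338,338)])
f=lambda p:np.r_[proj("top",J(p,T))-tu,proj("side",J(p,S))-su].ravel()
r=least_squares(f,[.555,.068,.2],loss="soft_l1");print(r.x,np.round(r.fun.reshape(-1,2),1).tolist())
p=r.x
for y in(.08,.04,-.04,-.08):
    for z in(.015,.052):
        a=J(p,(.085,y,z));print(y,z,(proj("top",a)-[144.6,139.6])*4,(proj("side",a)-[187.6,124.6])*4)
k=J(p,(.035,0,.093));print("knob",k,(proj("top",k)-[144.6,139.6])*4,(proj("side",k)-[187.6,124.6])*4)
Q=[(x,y,.03) for x,y in((.06,.015),(.06,-.015),(-.06,-.015),(-.06,.015))]
g=lambda q:np.r_[proj("top",J(q,Q))-ft([(63,200),(98,203),(80,334),(46,330)]),proj("side",J(q,Q))-fs([(163,37),(163,62),(27,66),(27,40)])].ravel()
r=least_squares(g,[.477,.38,0]);print("tube",r.x,np.round(r.fun.reshape(-1,2),1).tolist())
E
```

```text
[0.5556705  0.07165198 0.20040853] [[0.5, -1.2], [-0.2, -1.3], [1.4, 0.5], [-0.2, 0.4], [0.1, -0.4], [0.1, -0.4], [0.1, -0.3], [-1.0, -1.0], [-0.7, 0.5], [0.4, -0.6], [-0.3, -0.1], [-0.2, -0.1], [-0.2, -0.2]]
0.08 0.015 [[297.87268586  96.78974012]] [[315.46351628 198.00718376]]
0.08 0.052 [[294.45365831  90.621221  ]] [[316.17332132 164.83782435]]
0.04 0.015 [[340.14936164  88.27763881]] [[334.95358233 230.79362796]]
0.04 0.052 [[337.90498335  81.87533685]] [[336.04956519 197.63004447]]
-0.04 0.015 [[424.58478683  71.32982871]] [[376.14714209 300.1006481 ]]
-0.04 0.052 [[424.68438547  64.46703501]] [[378.10592867 267.02819027]]
-0.08 0.015 [[466.70833079  62.90100942]] [[397.9333437  336.76119195]]
-0.08 0.052 [[467.97423607  55.81208321]] [[400.37402157 303.78027215]]
knob [[0.58996999 0.07861942 0.093     ]] [[391.32840478 120.82131822]] [[296.6409182  211.07850951]]
tube [ 0.46603781  0.36916581 -0.12517901] [[1.0, -0.5], [0.3, -0.2], [0.2, -0.3], [0.5, -0.3], [-0.2, -0.5], [-0.1, -1.3], [-0.8, -0.9], [-0.4, 0.1]]
```

The pin is at y = -40 (side-crop base (376,303), top (379,267), matching the fit), so the target stop value is -0.04. I'm moving above the knob with the jaws closing along jig y.

```bash
python3 -m inch '[467,-406,-53,0,0,0.45,100,467,-406,-53,0,0,0.45,100,467,-406,-53,0,0,0.45,100,467,-406,-53,0,0,0.45,100,467,-406,-53,0,0,0.45,100,467,-406,-53,0,0,0.45,100,467,-406,-53,0,0,0.45,100,467,-406,-53,0,0,0.45,100]'
```

```text
clock: 1.67
eef_pos: [0.3615, 0.2776, 0.2266]
tool_rot: [-0.101, 0.995, 0.0, 0.0]
ft_force: [-0.3, 0.2, 0.9]
grip_width: 0.0856
grasp_force: 0.0
```

```bash
python3 -m inch '[215,-187,-25,0,0,0,100,215,-187,-25,0,0,0,100,215,-187,-25,0,0,0,100,215,-187,-25,0,0,0,100,215,-187,-25,0,0,0,100,215,-187,-25,0,0,0,100,215,-187,-25,0,0,0,100,215,-187,-25,0,0,0,100]'
python3 - <<'E'
from h import *
from scipy.spatial.transform import Rotation as R
o=bot.get_obs();M=R.from_quat(o["tool_rot"]).as_matrix();print(o["eef_pos"],np.degrees(np.arctan2(M[1,1],M[0,1])),o["joint_pos"])
a=bot.camera("top")[120:220,180:320];b=bot.camera("side")[110:245,200:320]
cv2.imwrite("pics/c1.png",np.vstack([cv2.resize(a,(420,300)),cv2.resize(b,(420,300*420*135//(120*300)))][:1]+[cv2.resize(b,(420,300))]) )
E
```

```text
clock: 2.33
eef_pos: [0.5794, 0.0872, 0.1998]
tool_rot: [-0.097, 0.995, -0.001, 0.001]
ft_force: [0.3, 0.3, 0.1]
grip_width: 0.0852
grasp_force: 0.0
[0.57938305 0.08719942 0.19982351] 101.14002343562687 [ 0.15045647  0.43606794  0.1437923   1.27736543 -0.00223486 -0.04397611]
```

View pics/c1.png

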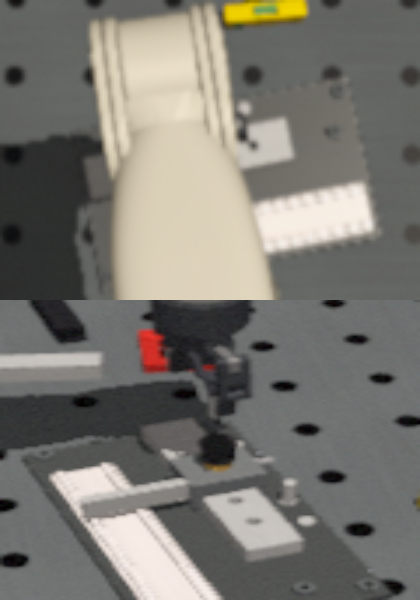

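The gripper stands above the knob (lower panel, knob at (217,447)). Descending and closing.

```bash
python3 -m inch '[0,0,-40,0,0,0,100,0,0,-75,0,0,0,100,0,0,-100,0,0,0,100,0,0,-104,0,0,0,100,0,0,-104,0,0,0,100,0,0,-104,0,0,0,60]'; python3 - <<'E'
from h import *
o=bot.get_obs();print(o["eef_pos"],o["ft_force"])
k=J([.5557,.0712,.2004],(.035,0,.093));print(k)
E
python3 -m inch '[0,0,0,0,0,0,30,0,0,0,0,0,0,0,0,0,0,0,0,0,0,0,0,0,0,0,0,0,0,0,0,0,0,0,0,0,0,0,0,0,0,0]'
```

```text
clock: 2.93
eef_pos: [0.5756, 0.093, 0.099]
tool_rot: [-0.101, 0.995, 0.0, 0.001]
ft_force: [0.2, -0.5, -0.2]
grip_width: 0.0754
grasp_force: 0.0
[0.57563722 0.09304689 0.09902102] [ 0.21715095 -0.45300136 -0.18913836]
[[0.58999955 0.07816715 0.093     ]]
clock: 3.43
eef_pos: [0.58, 0.0811, 0.1031]
tool_rot: [-0.096, 0.995, -0.011, 0.005]
ft_force: [0.3, -29.8, 13.6]
grip_width: 0.0295
grasp_force: 58.0
```

The grip is off-centre: the commanded pose lagged behind what I assumed. I'll open, correct and regrip.

```bash
python3 -m inch '[0,0,0,0,0,0,100,0,0,0,0,0,0,100,0,0,0,0,0,0,100,14,-14,-3,0,0,0,100,14,-14,-3,0,0,0,100,14,-14,-3,0,0,0,100,14,-14,-3,0,0,0,100]'; python3 - <<'E'
from h import *
c,s=np.cos(.2004),np.sin(.2004)
print(bot.get_obs()["eef_pos"])
for cam in("top","side"):
  bot.camera(cam)
  for n in("knob_center","stop_face"):
    for r in bot.spot_point(cam,n)[:2]:print(cam,n,r["confidence"],atz(cam,r["uv"],.093 if n[0]=="k" else .033))
E
```

```text
clock: 4.02
eef_pos: [0.5891, 0.0787, 0.0948]
tool_rot: [-0.101, 0.995, 0.0, 0.0]
ft_force: [0.1, -0.6, -0.2]
grip_width: 0.0851
grasp_force: 0.0
[0.5890962  0.07874617 0.09482616]
side knob_center 0.38 [0.58539767 0.08575642 0.093     ]
side stop_face 0.57 [0.49870395 0.0400544  0.033     ]
```

```bash
python3 -m inch '[0,0,0,0,0,0,0,0,0,0,0,0,0,0,0,0,0,0,0,0,0,0,0,0,0,0,0,0,0,0,0,0,0,0,0,0,0,0,0,0,0,0]'
```

```text
clock: 4.82
eef_pos: [0.5893, 0.0783, 0.0949]
tool_rot: [-0.1, 0.995, 0.0, 0.0]
ft_force: [-1.2, 1.1, 2.5]
grip_width: 0.0302
grasp_force: 58.9
```

Clean grip. Lifting 15 mm.

```bash
python3 -m inch '[0,0,5,0,0,0,0,0,0,10,0,0,0,0,0,0,15,0,0,0,0,0,0,15,0,0,0,0,0,0,15,0,0,0,0]'
```

```text
clock: 5.23
eef_pos: [0.5891, 0.0782, 0.109]
tool_rot: [-0.1, 0.995, 0.0, -0.0]
ft_force: [1.9, 2.7, -9.5]
grip_width: 0.0306
grasp_force: 59.8
```

```bash
python3 -m inch '[2,-10,0,0,0,0,0,4,-20,0,0,0,0,0,6,-29,0,0,0,0,0,7,-36,0,0,0,0,0,8,-39,0,0,0,0,0,8,-39,0,0,0,0,0,8,-39,0,0,0,0,0]'
```

```text
clock: 5.82
eef_pos: [0.5973, 0.0377, 0.1093]
tool_rot: [-0.1, 0.995, -0.001, -0.0]
ft_force: [3.0, -2.1, -8.6]
grip_width: 0.0302
grasp_force: 60.1
```

```bash
python3 -m inch '[0,0,-5,0,0,0,0,0,0,-10,0,0,0,0,0,0,-14,0,0,0,0,0,0,-14,0,0,0,0,0,0,-14,0,0,0,0]'
```

```text
clock: 6.23
eef_pos: [0.5972, 0.039, 0.0955]
tool_rot: [-0.1, 0.995, -0.0, -0.0]
ft_force: [1.8, -2.9, -5.8]
grip_width: 0.0303
grasp_force: 60.2
```

Force fits the spring at home. While still gripping, I'll nudge along the bar to check it is locked, then release and rise.

```bash
python3 -m inch '[1,-4,-1,0,0,0,0,1,-4,-1,0,0,0,0,1,-4,-1,0,0,0,0]'; python3 -m inch '[-1,4,0,0,0,0,0,-1,4,0,0,0,0,0,-1,4,0,0,0,0,100,-1,4,0,0,0,0,100,-1,4,0,0,0,0,100,-1,4,0,0,0,0,100]'; python3 -m inch '[0,0,35,0,0,0,100,0,0,75,0,0,0,100,0,0,105,0,0,0,100,0,0,105,0,0,0,100,0,0,105,0,0,0,100]'
```

```text
clock: 6.48
eef_pos: [0.5974, 0.0382, 0.0949]
tool_rot: [-0.102, 0.995, 0.003, -0.0]
ft_force: [-1.1, 7.6, -2.3]
grip_width: 0.0306
grasp_force: 60.5
clock: 6.98
eef_pos: [0.5977, 0.0387, 0.0951]
tool_rot: [-0.1, 0.995, -0.0, 0.001]
ft_force: [0.5, -0.8, 0.5]
grip_width: 0.0771
grasp_force: 0.0
clock: 7.4
eef_pos: [0.5991, 0.0389, 0.2026]
tool_rot: [-0.1, 0.995, -0.0, 0.003]
ft_force: [0.4, -0.0, -1.0]
grip_width: 0.0853
grasp_force: 0.0
```

Locked: a 4 mm command moved it under 1 mm. Now I'll measure the tube more closely.

```bash
python3 - <<'E'
from h import *
from scipy.optimize import least_squares
ob=bot.get_obs();print(ob["clock"])
C=np.array([(x,y,z) for x in(-.06,.06) for y in(-.015,.015) for z in(0,.03)])
M={}
for c in("top","side"):
    im=bot.camera(c);cv2.imwrite(f"pics/{c}2.png",im)
    w={"top":(145,180,182,232),"side":(185,125,235,155)}[c]
    h=im[w[1]:w[3],w[0]:w[2]].astype(int)
    bright=(h.mean(2)>125)&(h.max(2)-h.min(2)<40) if c=="top" else (h.mean(2)>115)&(h.max(2)-h.min(2)<40)
    n,l,st,ce=cv2.connectedComponentsWithStats(bright.astype(np.uint8));k=1+np.argmax(st[1:,4])
    M[c]=(w,(l==k).astype(float));print(c,st[k],ce[k]+[w[0],w[1]],h.mean(2)[0,:3])
def cost(q):
    r=[]
    for c in M:
        w,m=M[c];P=cv2.convexHull(proj(c,J(q,C if c=="side" else C[C[:,2]>0])).astype(np.float32))
        a=np.zeros((m.shape[0]*8,m.shape[1]*8),np.uint8)
        cv2.fillConvexPoly(a,np.round(((P.reshape(-1,2)-w[:2]+.5)*8)).astype(int),1)
        r.append(np.abs(cv2.resize(a.astype(np.float32),m.shape[::-1],interpolation=cv2.INTER_AREA)-m).sum())
    return sum(r)
from scipy.optimize import minimize
r=minimize(cost,[.466,.369,-.125],method="Nelder-Mead",options=dict(initial_simplex=[[.466,.369,-.125],[.476,.369,-.125],[.466,.376,-.125],[.466,.369,-.08]]))
print(r.x,r.fun,cost([.466,.369,-.125]))
E
```

```text
7.4
top [ 11  10  14  34 310] [162.50322581 206.3       ] [96.         96.66666667 97.        ]
side [  8   8  37  15 485] [211.2742268  139.80412371] [115.         116.33333333 103.        ]
[ 0.46605085  0.37149854 -0.11280191] 103.984375 125.3125
```

```bash
python3 -m inch '[-132,332,-40,0,0,-0.32,100,-132,332,-40,0,0,-0.32,100,-132,332,-40,0,0,-0.32,100,-132,332,-40,0,0,-0.32,100,-132,332,-40,0,0,-0.32,100,-132,332,-40,0,0,-0.32,100,-132,332,-40,0,0,-0.32,100,-132,332,-40,0,0,-0.32,100]'; python3 -m inch '[0,0,0,0,0,0,100,0,0,0,0,0,0,100,0,0,0,0,0,0,100]'
cat >> h.py <<'E'
def st():
    from scipy.spatial.transform import Rotation as R
    o=bot.get_obs();M=R.from_quat(o["tool_rot"]).as_matrix();print(o["clock"],o["eef_pos"],"yaw",np.arctan2(M[1,1],M[0,1]),"z",M[:,2],o["ft_force"])
E
python3 -c "
from h import *
st()
for r in bot.spot_point('side','knob_center')[:0]:0
im=bot.camera('top');cv2.imwrite('pics/top3.png',im)
s=bot.camera('side');cv2.imwrite('pics/side3.png',s)
p=[.5557,.0712,.2004]
for y in(-.04,):
  k=J(p,[(.035,y,.093),(.035,y,.110),(.035,y,.122)]);print(proj('top',k),proj('side',k))
a=cv2.resize(im[145:215,200:310],(660,420),interpolation=cv2.INTER_CUBIC)
b=cv2.resize(s[160:230,215:325],(660,420),interpolation=cv2.INTER_CUBIC);cv2.imwrite('pics/c3.png',cv2.resize(np.vstack([a,b]),(471,600)))
"
```

```text
clock: 8.17
eef_pos: [0.4744, 0.3437, 0.1605]
tool_rot: [0.059, 0.998, -0.001, -0.001]
ft_force: [-0.3, -0.1, -0.3]
grip_width: 0.0854
grasp_force: 0.0
clock: 8.42
eef_pos: [0.4755, 0.3423, 0.1611]
tool_rot: [0.059, 0.998, -0.001, -0.001]
ft_force: [0.0, -0.1, 0.5]
grip_width: 0.0853
grasp_force: 0.0
8.4167 [0.47553614 0.34233197 0.16113097] yaw 1.4528617838273212 z [-0.0025365  -0.00245865 -0.99999376] [ 0.02534988 -0.12046995  0.49195076]
[[253.78409995 167.53826728]
 [253.83670314 166.84599973]
 [253.87468991 166.34609376]] [[267.02876284 186.49707821]
 [267.1242287  182.41417657]
 [267.19267337 179.48515559]]
```

View pics/c3.png

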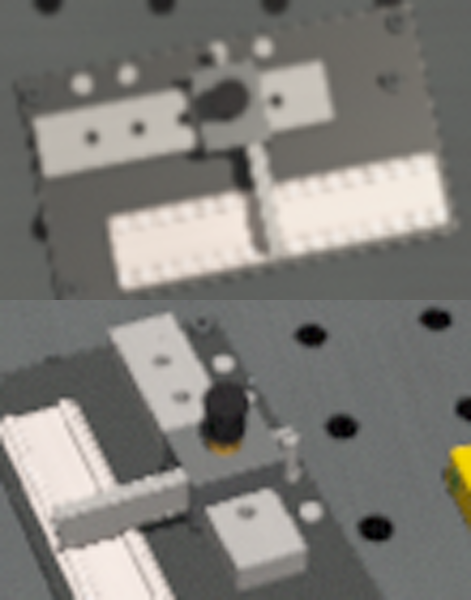

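The stop sits at the -40 hole, in line with the pin (lower panel: knob (225,415), pin (290,455)), with the knob at home height. Now grasping the tube.

```bash
python3 -m inch '[-9,29,-40,0,0,0,100,-9,29,-75,0,0,0,100,-9,29,-105,0,0,0,100,-9,29,-125,0,0,0,100,-9,29,-130,0,0,0,100,-9,29,-130,0,0,0,100,-9,29,-130,0,0,0,100]'; python3 -c "
from h import *
st()"
```

```text
clock: 9.15
eef_pos: [0.4687, 0.3715, 0.0339]
tool_rot: [0.06, 0.998, 0.0, 0.001]
ft_force: [0.4, -0.8, 0.2]
grip_width: 0.0857
grasp_force: 0.0
9.15 [0.46871643 0.37153482 0.03392861] yaw 1.4503022494742526 z [ 1.14486287e-03  8.92794553e-04 -9.99998946e-01] [ 0.37191957 -0.78299454  0.20534073]
```

```bash
python3 -m inch '[-2,0,-2,0,0,0,60,-2,0,-2,0,0,0,40,-2,0,-2,0,0,0,0,-2,0,-2,0,0,0,0,-2,0,-2,0,0,0,0,-2,0,-2,0,0,0,0,-2,0,-2,0,0,0,0,-2,0,-2,0,0,0,0]'; python3 -m inch '[0,0,0,0,0,0,0,0,0,0,0,0,0,0]'; python3 -m inch '[0,0,30,0,0,0,0,0,0,65,0,0,0,0,0,0,100,0,0,0,0,0,0,130,0,0,0,0,0,0,130,0,0,0,0,0,0,130,0,0,0,0]'; python3 -c "
from h import *
st();print(bot.get_obs()['ft_torque'])"
```

```text
clock: 9.82
eef_pos: [0.4661, 0.3724, 0.032]
tool_rot: [0.059, 0.998, 0.001, 0.001]
ft_force: [-0.6, -0.6, 5.8]
grip_width: 0.0286
grasp_force: 61.7
clock: 9.98
eef_pos: [0.4661, 0.3724, 0.032]
tool_rot: [0.059, 0.998, 0.001, 0.001]
ft_force: [-1.2, -0.8, 5.6]
grip_width: 0.0288
grasp_force: 61.7
clock: 10.48
eef_pos: [0.4662, 0.3726, 0.1624]
tool_rot: [0.059, 0.998, 0.001, 0.001]
ft_force: [0.0, 0.3, -4.0]
grip_width: 0.0289
grasp_force: 60.8
10.4833 [0.46624236 0.37261764 0.16239628] yaw 1.4521077056613338 z [ 0.0028323   0.00228103 -0.99999339] [ 0.03687394  0.27201253 -4.01941401]
[-0.03835935  0.01753215  0.01323737]
```

Tube held. Carrying it over the channel and turning it into line.

```bash
python3 -m inch '[52,-444,20,0,0,-1.252,0,52,-444,20,0,0,-1.252,0,52,-444,20,0,0,-1.252,0,52,-444,20,0,0,-1.252,0,52,-444,20,0,0,-1.252,0,52,-444,20,0,0,-1.252,0,52,-444,20,0,0,-1.252,0,52,-444,20,0,0,-1.252,0]';python3 -m inch '[0,0,0,0,0,0,0,0,0,0,0,0,0,0]'; python3 -c "
from h import *
st()"
```

```text
clock: 11.15
eef_pos: [0.5021, 0.0391, 0.1731]
tool_rot: [0.533, 0.846, -0.002, -0.002]
ft_force: [1.1, -1.1, -3.1]
grip_width: 0.0284
grasp_force: 60.9
clock: 11.32
eef_pos: [0.5027, 0.0385, 0.1733]
tool_rot: [0.533, 0.846, -0.001, -0.002]
ft_force: [-0.4, 0.4, -3.7]
grip_width: 0.0286
grasp_force: 60.9
11.3167 [0.50272054 0.03851321 0.17332841] yaw 0.44713808973654523 z [-4.91875894e-03 -1.94100870e-04 -9.99987884e-01] [-0.4177884   0.43355289 -3.67515912]
```

```bash
python3 -m inch '[15.6,-109.6,-10,0,0,-0.247,0,15.6,-109.6,-20,0,0,-0.247,0,15.6,-109.6,-20,0,0,-0.247,0,15.6,-109.6,-20,0,0,-0.247,0,15.6,-109.6,-20,0,0,-0.247,0,15.6,-109.6,-20,0,0,-0.247,0]'; python3 -c "
from h import *
st()
p=[.5557,.0712,.2004]
im=bot.camera('top');s=bot.camera('side');st()
a=cv2.resize(im[145:225,190:330],(735,420),interpolation=cv2.INTER_CUBIC)
b=cv2.resize(s[150:290,190:330],(600,600),interpolation=cv2.INTER_CUBIC);cv2.imwrite('pics/c4.png',b)
print(J(p,(-.065,-.132,0)))
"
```

```text
clock: 11.82
eef_pos: [0.5189, -0.0671, 0.1543]
tool_rot: [0.63, 0.776, -0.001, -0.002]
ft_force: [1.1, 0.5, -3.1]
grip_width: 0.0289
grasp_force: 60.9
11.8167 [ 0.51885527 -0.06708255  0.15429066] yaw 0.20676288315727825 z [-0.00323843  0.00123678 -0.99999399] [ 1.06218752  0.48319541 -3.09855029]
11.9167 [ 0.51943644 -0.06671717  0.1552061 ] yaw 0.2078266648868541 z [-1.32429043e-03  6.50491311e-04 -9.99998912e-01] [ 1.18574602  0.22447513 -3.43794604]
[[ 0.51827694 -0.07109728  0.        ]]
```

View pics/c4.png

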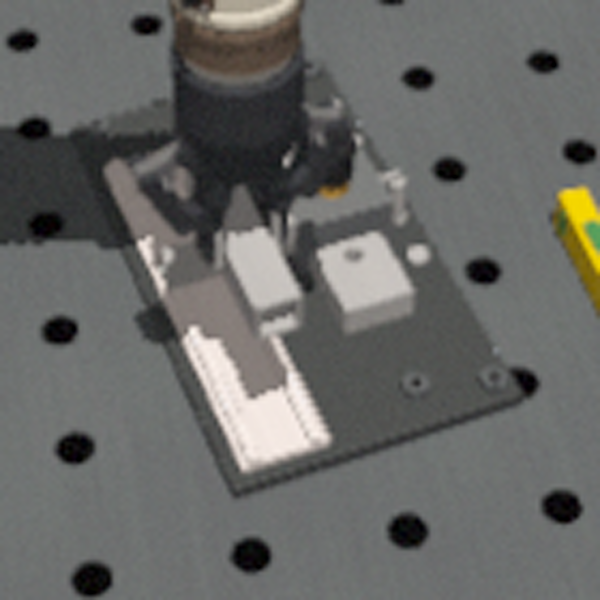

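```bash
python3 -c "
from h import *
p=[.5557,.0712,.2004]
f=lambda P:np.round((proj('side',P)-[189.6,149.6])*600/140,1).tolist()
print('lip near',f(J(p,[(-.09,-.205,.024),(-.04,-.205,.024)])),'hole',f(J(p,(.035,-.08,.036))),'corner',f(J(p,[(-.105,-.215,.012),(.1,-.215,.012)])))
q=[.5194,-.0667,.2078];z=.1552-.032
print('tube near face tl,tr,bl,br',f(J(q,[(-.015,-.06,z+.03),(.015,-.06,z+.03),(-.015,-.06,z),(.015,-.06,z)])),f(J(q,[(-.015,.06,z+.03)])))
c,s=np.cos(.2004),np.sin(.2004);d=np.array([.5194-.5557,-.0667-.0712]);print('jig',d@[c,s],d@[-s,c])
"
```

```text
lip near [[249.1, 461.0], [322.0, 437.0]] hole [[353.1, 254.6]] corner [[232.9, 491.4], [524.0, 394.6]]
tube near face tl,tr,bl,br [[255.1, 306.3], [301.9, 291.6], [255.7, 338.0], [301.6, 323.3]] [[185.1, 170.2]]
jig -0.06302408824682856 -0.12791428497496268
```

The predicted lips and tube end agree with the picture (tube's near end at (280,317), lips' near end at (240,465)–(330,437)). Lowering with a small correction.

```bash
python3 -m inch '[-1.2,-4.3,-20,0,0,-0.007,0,-1.2,-4.3,-45,0,0,-0.007,0,-1.2,-4.3,-70,0,0,-0.007,0,-1.2,-4.3,-85,0,0,-0.007,0,-1.2,-4.3,-92,0,0,-0.007,0,-1.2,-4.3,-92,0,0,-0.007,0,-1.2,-4.3,-92,0,0,-0.007,0]'; python3 -c "
from h import *
st();d=bot.get_obs()['eef_pos'][:2]-[.5557,.0712];c,s=np.cos(.2004),np.sin(.2004);print('jig',d@[c,s],d@[-s,c])"
```

```text
clock: 12.5
eef_pos: [0.519, -0.0719, 0.0642]
tool_rot: [0.633, 0.774, 0.0, 0.0]
ft_force: [0.3, 0.0, -2.8]
grip_width: 0.0291
grasp_force: 60.9
12.5 [ 0.5190035  -0.07190255  0.06419759] yaw 0.1996577563384399 z [ 3.72496593e-04  2.33035582e-05 -9.99999930e-01] [ 0.33600617  0.01264402 -2.84444274]
jig -0.06444827786379005 -0.13293379314820003
```

```bash
python3 -m inch '[-0.5,0,-4,0,0,0,0,-0.5,0,-8,0,0,0,0,-0.5,0,-11,0,0,0,0,-0.5,0,-13,0,0,0,0,-0.5,0,-14,0,0,0,0,-0.5,0,-14,0,0,0,0]'; python3 -c "
from h import *
st();d=bot.get_obs()['eef_pos'][:2]-[.5557,.0712];c,s=np.cos(.2004),np.sin(.2004);print('jig',d@[c,s],d@[-s,c],bot.get_obs()['ft_torque'])"
```

```text
clock: 13.0
eef_pos: [0.5181, -0.0728, 0.05]
tool_rot: [0.634, 0.773, 0.0, 0.0]
ft_force: [-0.9, -0.3, -1.1]
grip_width: 0.0284
grasp_force: 61.2
13.0 [ 0.5181474  -0.07279221  0.05001337] yaw 0.19787245372281106 z [ 2.29364193e-04 -1.71979080e-05 -9.99999974e-01] [-0.93570481 -0.34261528 -1.11307524]
jig -0.06546434288392547 -0.13363522421028887 [ 0.00693428  0.20886316 -0.0381032 ]
```

Seated on the floor. Sliding toward the face.

```bash
python3 -m inch '[-0.5,2.5,0,0,0,0,0,-1,5,0,0,0,0,0,-1.5,7.5,0,0,0,0,0,-2,9.8,0,0,0,0,0,-2,9.8,0,0,0,0,0,-2,9.8,0,0,0,0,0]'; python3 -m inch '[-0.2,1,0,0,0,0,0,-0.4,2,0,0,0,0,0,-0.4,2,0,0,0,0,0]'
```

```text
clock: 13.5
eef_pos: [0.5163, -0.0624, 0.05]
tool_rot: [0.634, 0.774, 0.0, -0.0]
ft_force: [0.2, 0.7, 0.4]
grip_width: 0.0287
grasp_force: 61.4
clock: 13.75
eef_pos: [0.516, -0.0611, 0.05]
tool_rot: [0.634, 0.773, 0.0, 0.0]
ft_force: [0.4, -1.3, 0.2]
grip_width: 0.0289
grasp_force: 61.4
```

```bash
python3 -m inch '[-0.2,1,0,0,0,0,0,-0.4,2,0,0,0,0,0,-0.4,2,0,0,0,0,0]';  python3 -m inch '[-0.2,1,0,0,0,0,0,-0.3,1.5,0,0,0,0,0,-0.3,1.5,0,0,0,0,0]'
```

```text
clock: 14.0
eef_pos: [0.5156, -0.059, 0.05]
tool_rot: [0.634, 0.773, 0.0, 0.0]
ft_force: [0.5, -2.1, 1.1]
grip_width: 0.0286
grasp_force: 61.5
clock: 14.25
eef_pos: [0.5153, -0.0575, 0.05]
tool_rot: [0.634, 0.774, 0.0, 0.0]
ft_force: [0.1, -2.4, 1.5]
grip_width: 0.0286
grasp_force: 61.5
```

```bash
python3 -m inch '[-0.2,1,0,0,0,0,0,-0.3,1.5,0,0,0,0,0,-0.3,1.5,0,0,0,0,0]';  python3 -m inch '[-0.2,1,0,0,0,0,0,-0.3,1.5,0,0,0,0,0,-0.3,1.5,0,0,0,0,0]'
```

```text
clock: 14.5
eef_pos: [0.515, -0.0564, 0.05]
tool_rot: [0.634, 0.773, -0.0, 0.001]
ft_force: [0.9, -4.9, 2.1]
grip_width: 0.0288
grasp_force: 61.6
clock: 14.75
eef_pos: [0.5148, -0.0553, 0.05]
tool_rot: [0.634, 0.773, -0.0, 0.001]
ft_force: [1.2, -5.5, 2.7]
grip_width: 0.029
grasp_force: 61.7
```

```bash
python3 -m inch '[-0.2,1,0,0,0,0,0,-0.3,1.5,0,0,0,0,0,-0.3,1.5,0,0,0,0,0]';  python3 -c "
from h import *
s=bot.camera('side');cv2.imwrite('pics/c5.png',cv2.resize(s[160:260,200:300],(600,600),interpolation=cv2.INTER_CUBIC))"
```

```text
clock: 15.0
eef_pos: [0.5147, -0.055, 0.05]
tool_rot: [0.634, 0.773, -0.001, 0.002]
ft_force: [1.8, -9.8, 2.1]
grip_width: 0.0285
grasp_force: 61.6
```

View pics/c5.png

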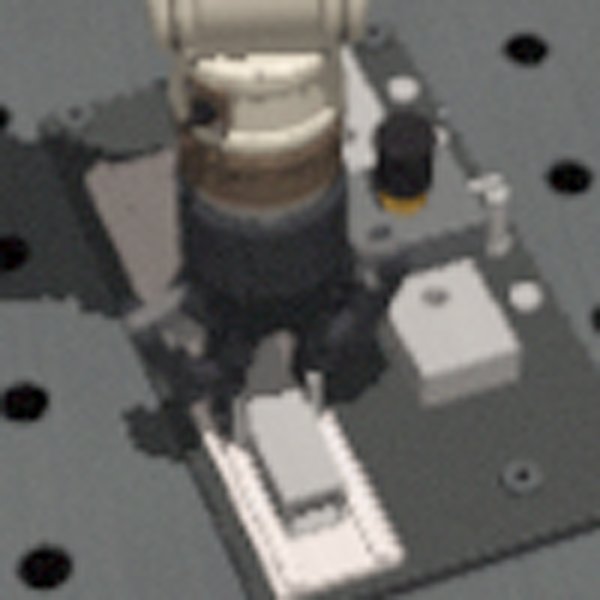

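Firm contact: 10 N with almost no further advance, and the tube's near end is flat in the channel at (312,510). Releasing and rising.

```bash
python3 -m inch '[0,0,0,0,0,0,20,0,0,0,0,0,0,45,0,0,0,0,0,0,70,0,0,0,0,0,0,80,0,0,0,0,0,0,80,0,0,0,0,0,0,80]'; python3 -m inch '[0,0,10,0,0,0,80,0,0,30,0,0,0,80,0,0,65,0,0,0,80,0,0,105,0,0,0,80,0,0,140,0,0,0,80,0,0,150,0,0,0,80]'; python3 -m inch '[-100,-150,60,0,0,0,80,-100,-190,60,0,0,0,80,-100,-190,60,0,0,0,80,-100,-190,60,0,0,0,80,-100,-190,60,0,0,0,80,-100,-190,60,0,0,0,80,-100,-190,60,0,0,0,80]'; python3 -c "
from h import *
s=bot.camera('side');t=bot.camera('top');a=cv2.resize(s[160:260,200:300],(400,400),interpolation=cv2.INTER_CUBIC);b=cv2.resize(t[140:220,200:310],(400,291),interpolation=cv2.INTER_CUBIC)
cv2.imwrite('pics/c6.png',np.hstack([a,np.vstack([b,np.zeros((109,400,3),np.uint8)])]))"
```

```text
clock: 15.55
eef_pos: [0.5137, -0.0523, 0.0495]
tool_rot: [0.633, 0.774, 0.0, -0.001]
ft_force: [0.4, -0.3, 0.3]
grip_width: 0.0683
grasp_force: 0.0
clock: 16.05
eef_pos: [0.5171, -0.053, 0.2067]
tool_rot: [0.634, 0.774, 0.003, 0.004]
ft_force: [0.8, -0.2, -0.4]
grip_width: 0.0682
grasp_force: 0.0
clock: 16.63
eef_pos: [0.4129, -0.2459, 0.2614]
tool_rot: [0.636, 0.772, -0.0, 0.001]
ft_force: [0.1, 0.6, 0.7]
grip_width: 0.0684
grasp_force: 0.0
```

View pics/c6.png

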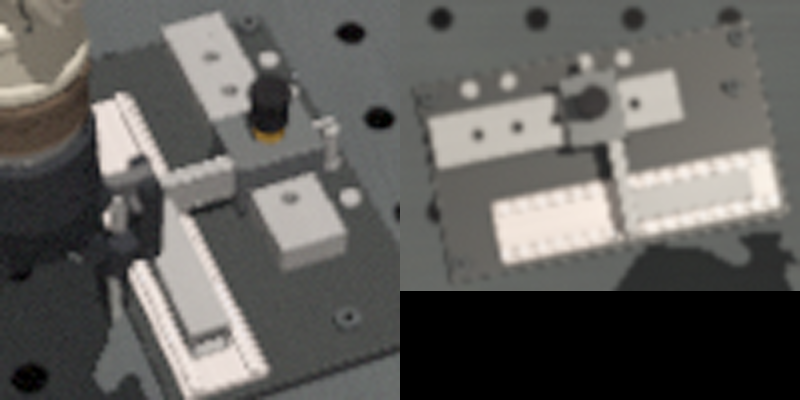

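The tube lies flat in the channel with its end against the arm (right panel, about (628,205)). The knob is at home height in line with the pin, and the robot is clear. Handing in.

```bash
python3 -c "
from workcell import bot
print(bot.job_done())"
```

```text
the job is handed in; nothing more can be done
None
```

The job is handed in at about 17 s on the robot's clock: the stop is locked in the -40 mm hole across from the setting pin, and the square tube lies flat in the channel, its end pressed against the stop's face before release. The gripper is clear, I moved none of the bystanders, and no verdict came back.

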